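# Roll the dowelled rail over for spraying

## Task

On the dark rubber-covered spraying board in the paint booth, find the wooden rail that has two short dowels sticking out of one broad side, and roll it over its bottom edge by one face so that it lies flat on the board with the dowels pointing straight up. Roll it on the board rather than picking it up, and leave the plain rail without dowels as it stands.

Things in the scene. Friction and masses are not known exactly. Their poses are not given: they have to be found in the camera images.
- rail: Loose pale-wood bar, 42 x 160 x 60 mm, 0.2 to 0.4 kg, standing 60 mm tall on a 42 mm wide face. Origin at its centre. x: through the 42 mm, the way its dowels point (level at the start, any heading); y: along the 160 mm; z: along the 60 mm (up at the start). Pushed high on the dowelled face it tips over the far bottom edge; beyond 35 degrees it falls by itself.
- rail_dowels (a point): Midway between the tips of the rail's two wooden dowels, axes as the rail's. The dowels are 12 mm thick and stick 18 mm out of the broad 160 x 60 mm face, at mid height, 55 mm either side of the middle; the face between and above them is clear. 39 mm from the rail's centre.
- plain_rail: The same bar, 42 x 160 x 60 mm, pale wood, also standing 60 mm tall on a 42 mm wide face, but without dowels. Origin at its centre, axes as the rail's. To be left alone.
- board: Flat spraying board covered with dark non-slip rubber, 380 mm (x) by 700 mm (y), 18 mm thick, fixed on the table; wood grips on it (friction 0.75 to 1.1). Origin at the centre of its underside, its top 18 mm higher. Both rails stand on it, about 280 mm apart in y, either one to the left.

How it is judged:
At the end, for the whole second after the job is handed in: The dowelled rail lies at rest, flat on the board (its centre within 6 mm of the lying height and over the board), with its dowels pointing up within 10 degrees; the plain rail still stands upright (10 degrees) within 20 mm of where it was (angle between rail's own x axis and vertical below 0.17 rad and z of rail in the frame of board between 0.033 and 0.045 m and x of rail in the frame of board between -0.19 and 0.19 m and y of rail in the frame of board between -0.35 and 0.35 m and linear speed of rail below 0.02 m/s and angle between plain_rail's own z axis and vertical below 0.17 rad and distance of plain_rail from where it was at the start of the episode below 0.02 m); the robot touches nothing.
It fails at once if the dowelled rail is picked up: its centre is more than 80 mm above the board (30 mm standing, 37 mm as it rolls over its edge) (z of rail in the frame of board above 0.098 m).
It fails at once if the plain rail is knocked over or pushed away by more than 30 mm (angle between plain_rail's own z axis and vertical above 0.5 rad or distance of plain_rail from where it was at the start of the episode above 0.03 m).
It also fails if it takes over 32 s, if anything falls off the work surface, if the arm or the gripper's body presses on something with over 40 N, if the wrist force passes 120 N, or if a joint passes its speed limit or range.

## Robot

A 7-joint arm with a two-finger parallel gripper is mounted at the origin on the work surface. World frame = base frame: x ahead of the robot, y to its left, z up, the work surface at z = 0. Lengths are in m, angles in rad, forces in N, time in s.
With the tool pointing down it reaches from about 0.425 to 0.875 m from the base axis. Payload 4.7 kg.
Tool frame: the origin (TCP) lies on the centre line of the jaws, within the pads' length; the fingertips stand 25 mm ahead of it and the grasp point (between the pads) lies 6 mm ahead of it; z points along the fingers, y is the line along which they close (so a half turn about z gives the same grasp; the last joint's range is limited). The gripper opens to 85 mm and grips with 20 to 120 N. Pads are 22 mm wide; open, the fingers measure 114 mm over their backs; the gripper's body (76 mm by 85 mm) begins 54 mm behind the grasp point. The pads swing forward as they close: fully open they stand 13 mm farther back than shut.
Start: joints at [-1.273, 0.321, -0.07, 1.45, 0.023, 1.371, -0.057], TCP at [0.182, 0.624, 0.256] pointing down, gripper open.
Joint ranges: [-2.86, 2.86], [-0.3, 2.09], [-1.38, 1.24], [0.06, 2.45], [-1.56, 4.7], [0.09, 2.05], [-2.69, 2.69]. Speed limits (rad/s): [2.57, 2.57, 3.14, 3.14, 3.14, 3.14, 3.14].

## Interface

Orientations are given as a 3x3 rotation matrix whose columns are the frame's x, y, z axes.
In Python, from plant import env, vision, hand_in gives the robot as it stands (env), with the cameras (vision) and the job as plain functions.
- The arm moves only by the tool tcp_steps, called after "Request:" by a JSON object that holds its "op" and its "data", one argument or row to a line. Schema: {"type":"object","properties":{"ticks":{"type":"array","items":{"type":"object","properties":{"tx":{"type":"number"},"ty":{"type":"number"},"tz":{"type":"number"},"rz":{"type":"number"}},"additionalProperties":false},"minItems":1,"maxItems":20},"jaw":{"type":"number"},"grip_n":{"type":"number"},"only":{"type":"string"},"quiet":{"type":"boolean"},"lines":{"type":"string"}},"required":["ticks"],"additionalProperties":false}. ticks is a list of rows, 1 to 20 of them, each an object with the fields tx, ty, tz (the shift in fractions of the full range, 1 being 0.3 m), rz (a turn about the tool's z in normalised numbers (1 is pi/2 rad)); a field left out counts as zero; each row shifts and turns the commanded pose from where the row before left it, along the tool's axes as they then stand; what a row does not reach is not made up. A row lasts 1/12 s, in which the tool goes at most 0.0417 m and 0.125 rad, less where a joint would pass 70% of its speed; a pose out of reach is approached as far as the arm can. jaw is the opening from 0.0 (shut) to 1.0 (fully open), set as the call begins (left out keeps the last). The fingers move at their own pace and stop on an object; grip_n is the grip in N (left out, the last holds). Time passes only in rows, so rows that do not move let the fingers close. The tool returns the time, the measured TCP pose, the force, the opening and the grip force at its end. only (a regular expression) keeps the lines of the reply that match it, lines (a string "A,B") keeps lines A to B, and quiet returns only ok. A shift or turn number past 1, either way, is cut back to 1. Input that does not fit is refused with a message, and nothing moves.
- env.state(): the state, without advancing time (a new reading comes with each control period).
- vision.capture(name): name is "scene" or "side" or "wrist"; returns the picture (480x640x3 uint8, red, green, blue); there is no depth.
- vision.get_calibration(name): a dict with "mtx" (3x3 intrinsics, pixels), "rvec" (rotation vector, rad) and "tvec" (3), from world to camera coordinates, as OpenCV has them; the wrist camera has in their place "T_tool_cam" (4x4, takes a point from camera to tool coordinates, whose origin is the TCP and whose axes are the flange's). Camera axes: x right, y down, z forward; pixel columns grow to the right and rows downward; lengths in m; the calibration is good to about 2 mm. A picture is of the moment at which its call begins: read the wrist's pose just before it. get_calibration takes no time and is no camera call.
- hand_in(): hands the job in; it is judged then, once.
The state is a dict: "time_s": time; "joints": joint angles; "dq": joint speeds; "joint_torque": joint torques, N m; "eef_pos": TCP position; "tcp_rot": TCP orientation; "force": force on the tool from outside, world axes, zero at the start; "wrist_torque": the same for the moment, N m; "gripper_width": opening from 0.0 (shut) to 1.0 (fully open); "finger_force": force on a finger pad.
Only numpy, scipy, OpenCV 4.12 (cv2) and the standard library are available. Lean on these libraries where they do the work, as an engineer would, in place of code of your own. Each camera call takes 0.05 s, during which the arm holds its last target. There are 200 camera calls.

## Working session

There is one attempt and no reset: what is moved stays moved. The work goes in short steps, Python scripts to look and compute and a tool call to move; the robot and the scene stay as the last step left them, time stands still between calls to the robot, and variables do not carry over. Pictures are saved under pics/ and viewed, at most 10 in all, crops included, and the job is handed in when it is done.

```bash
ls; mkdir -p pics
```

Run:
```python
from plant import env, vision, hand_in
import cv2,numpy as np
s=env.state();print(s['time_s'],s['eef_pos'],s['tcp_rot'])
a=vision.capture('scene');b=vision.capture('side')
cv2.imwrite('pics/scene0.png',a[:,:,::-1]);cv2.imwrite('pics/side0.png',b[:,:,::-1])
for n in('scene','side'):
  c=vision.get_calibration(n);R=cv2.Rodrigues(np.array(c['rvec']))[0];print(n,-R.T@np.array(c['tvec']).ravel(),R[2])
```

```text
pics
plant.py
0.0 [0.18192041 0.62351305 0.25519879] [[-9.60005560e-01  2.79980607e-01 -4.28790771e-04]
 [ 2.79980910e-01  9.60003697e-01 -1.89503246e-03]
 [-1.18931613e-04 -1.93929493e-03 -9.99998112e-01]]
scene [ 0.9272875  -0.22529561  0.57555568] [-0.52174911  0.35485816 -0.77579221]
side [ 0.21490682 -0.36182745  0.42311631] [ 0.58264127  0.58096503 -0.56833861]
```

View pics/scene0.png

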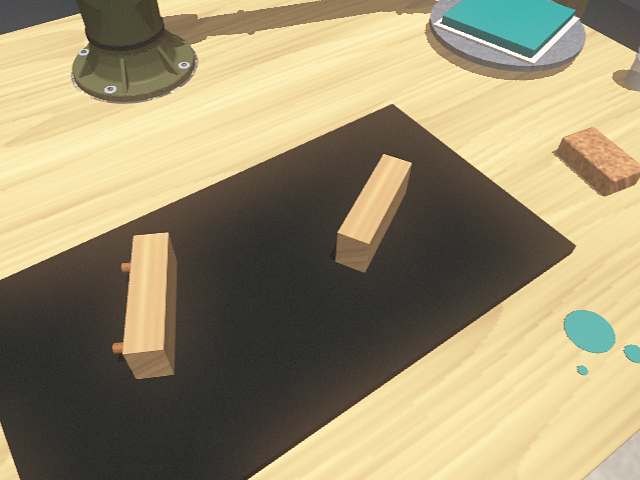

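View pics/side0.png

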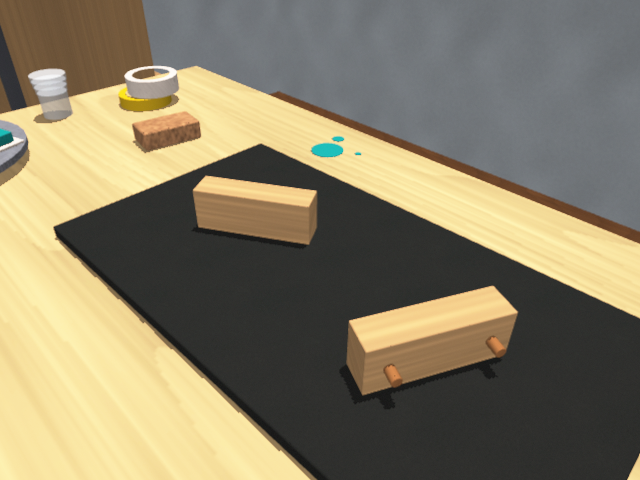

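The scene view shows the dowelled rail on the left, with its top corners near (133,235), (168,233), (172,347) and (124,353) and its dowels pointing image-left (about -y). In the side view the same corners are near (364,351), (348,328), (498,291) and (514,314), with dowel tips near (396,380) and (500,352). The plain rail is at scene (375,210) and side (255,210).

Create h.py:
```python
from plant import env, vision, hand_in
import cv2,numpy as np
def P(n):
    c=vision.get_calibration(n);R=cv2.Rodrigues(np.array(c['rvec']))[0]
    return np.array(c['mtx'])@np.c_[R,np.array(c['tvec']).ravel()]
def tri(a,b):
    X=cv2.triangulatePoints(P('scene'),P('side'),np.float64(a).T,np.float64(b).T);return (X[:3]/X[3]).T
def sub(f,p):
    g=cv2.cvtColor(cv2.imread(f),cv2.COLOR_BGR2GRAY)
    return cv2.cornerSubPix(g,np.float32(p).reshape(-1,1,2),(5,5),(-1,-1),(3,40,.01)).reshape(-1,2)
```

Run:
```python
from h import *
np.set_printoptions(precision=4,suppress=True)
a=[(133,235),(168,233),(172,347),(124,353)];b=[(364,351),(348,328),(498,291),(514,314)]
A=sub('pics/scene0.png',a);B=sub('pics/side0.png',b);print(A,B)
for X in (tri(A,B),tri(a,b)):
  print(X,X.mean(0)); e=X[3]+X[2]-X[0]-X[1];w=X[0]+X[3]-X[1]-X[2]
  print('len',np.linalg.norm(e)/2,np.degrees(np.arctan2(e[1],e[0])),'w',np.linalg.norm(w)/2,np.degrees(np.arctan2(w[1],w[0])))
print('dowels',tri([(123,268),(114,348)],[(396,380),(500,352)]))
# plain rail top (scene, side)
print('plain',tri([(385,155),(411,163),(369,244),(336,234)],[(195,185),(205,179),(316,191),(312,207)]))
```

```text
[[133.1076 235.2633]
 [167.8517 231.8401]
 [172.     347.    ]
 [121.9152 353.2261]] [[365.5847 352.2352]
 [348.     328.    ]
 [498.     291.    ]
 [517.6501 311.6811]]
[[ 0.464  -0.1689  0.0761]
 [ 0.4783 -0.1325  0.0711]
 [ 0.6276 -0.1987  0.0711]
 [ 0.6073 -0.2377  0.0766]] [ 0.5443 -0.1844  0.0737]
len 0.1610659236709637 -24.787394865051553 w 0.041855093543800785 -114.62522865216847
[[ 0.4637 -0.1682  0.0768]
 [ 0.479  -0.1324  0.0702]
 [ 0.6276 -0.1987  0.0711]
 [ 0.6058 -0.2358  0.073 ]] [ 0.544  -0.1838  0.0727]
len 0.15999341917466992 -24.713518762573862 w 0.04109385973640712 -116.97269214118717
dowels [[ 0.4796 -0.1947  0.0476]
 [ 0.5775 -0.2429  0.047 ]]
plain [[0.5168 0.1761 0.0804]
 [0.5447 0.1993 0.0721]
 [0.6287 0.063  0.075 ]
 [0.5958 0.0372 0.0766]]
```

Careful with the scale: shifts go in shares of 0.3 m and turns go in shares of pi/2 rad. That gives: -0.035 m is -0.1167, -0.009 m is -0.03, 0.074 rad is 0.0471.

Request:
{"op": "tcp_steps", "data": {
  "ticks": [
    {"rz":0.0471},
    {"rz":0.0471},
    {"tx":-0.1167, "ty":-0.03},
    {"tx":-0.1167, "ty":-0.03},
    {"tx":-0.1167, "ty":-0.03},
    {"tx":-0.1167, "ty":-0.03},
    {"tx":-0.1167, "ty":-0.03},
    {"tx":-0.1167, "ty":-0.03},
    {"tx":-0.1167, "ty":-0.03},
    {"tx":-0.1167, "ty":-0.03},
    {"tx":-0.1167, "ty":-0.03},
    {"tx":-0.1167, "ty":-0.03},
    {"tx":-0.1167, "ty":-0.03},
    {"tx":-0.1167, "ty":-0.03}
  ],
  "jaw": 0.0
}}

```text
time_s: 1.27
eef_pos: [0.5192, 0.3488, 0.256]
tcp_rot: [[-0.908, 0.418, -0.001], [0.418, 0.908, -0.0], [0.0, -0.0, -1.0]]
force: [1.1, 0.8, -0.3]
gripper_width: 0.004
finger_force: 0.0
```

Request:
{"op": "tcp_steps", "data": {
  "ticks": [
    {"tx":-0.05, "ty":-0.1133},
    {"tx":-0.05, "ty":-0.1133},
    {"tx":-0.05, "ty":-0.1133},
    {"tx":-0.05, "ty":-0.1133},
    {"tx":-0.05, "ty":-0.1133},
    {"tx":-0.05, "ty":-0.1133},
    {"tx":-0.05, "ty":-0.1133},
    {"tx":-0.05, "ty":-0.1133},
    {"tx":-0.05, "ty":-0.1133},
    {"tx":-0.05, "ty":-0.1133},
    {"tx":-0.05, "ty":-0.1133},
    {"tx":-0.05, "ty":-0.1133},
    {"tx":-0.05, "ty":-0.1133},
    {"tx":-0.05, "ty":-0.1133},
    {"tx":-0.05, "ty":-0.1133},
    {"tx":-0.05, "ty":-0.1133},
    {},
    {}
  ]
}}

```text
time_s: 2.77
eef_pos: [0.5074, -0.2472, 0.2559]
tcp_rot: [[-0.906, 0.424, -0.001], [0.424, 0.906, -0.001], [0.001, -0.001, -1.0]]
force: [0.1, 1.6, -0.6]
gripper_width: -0.004
finger_force: 0.0
```

Run:
```python
from h import *
s=env.state();p=s['eef_pos'];R=np.array(s['tcp_rot']);print(s['time_s'],p,R)
t=np.array([.513,-.251,.256]);print(R.T@(t-p))
```

```text
2.7667 [ 0.50737549 -0.24716203  0.25594206] [[-9.05813377e-01  4.23675566e-01 -1.06786937e-03]
 [ 4.23676467e-01  9.05813202e-01 -8.33838389e-04]
 [ 6.14013225e-04 -1.20773309e-03 -9.99999082e-01]]
[-6.72077757e-03 -1.09358969e-03 -6.07487053e-05]
```

Converted, 0.033 m is 0.11, -0.007 m is -0.0233.

Request:
{"op": "tcp_steps", "data": {
  "ticks": [
    {"tx":-0.0233, "tz":0.11},
    {"tz":0.11},
    {"tz":0.11},
    {"tz":0.11},
    {"tz":0.11},
    {},
    {}
  ]
}}

```text
time_s: 3.35
eef_pos: [0.514, -0.2453, 0.09]
tcp_rot: [[-0.909, 0.417, -0.004], [0.417, 0.909, 0.002], [0.004, -0.0, -1.0]]
force: [0.2, 0.4, 0.1]
gripper_width: 0.001
finger_force: 0.0
```

Run:
```python
from h import *
a=vision.capture('scene');b=vision.capture('side')
cv2.imwrite('pics/both1.png',np.hstack([a[150:450,:400],b[150:450,240:640]])[:,:,::-1])
```

```text
(no output)
```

View pics/both1.png

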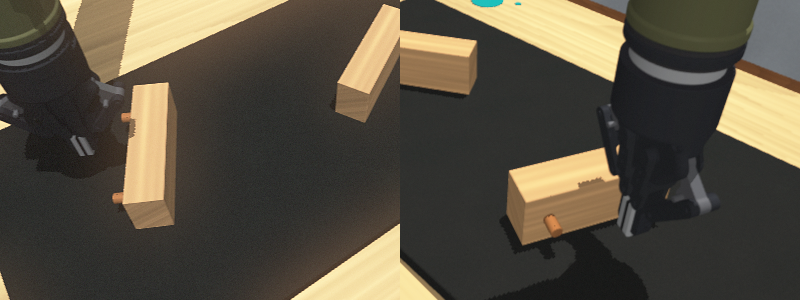

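The pictures show the shut fingers behind the dowelled face (crop 83,145), between the dowels. The knuckles bulge along the closing line towards the rail, so I'll turn the tool 90° to put the bulge along the rail instead.

```bash
python3 -c "
from h import *
print(env.state()['joints'])"
```

```text
[-0.13900397  0.33532988  0.63290624  1.85169011 -0.23063089  1.02527133
  1.72750547]
```

Converted, -0.035 m is -0.1167, -0.01 m is -0.0333, -0.121 rad is -0.077.

Request:
{"op": "tcp_steps", "data": {
  "ticks": [
    {"ty":-0.0333, "tz":-0.1167},
    {"rz":-0.077},
    {"rz":-0.077},
    {"rz":-0.077},
    {"rz":-0.077},
    {"rz":-0.077},
    {"rz":-0.077},
    {"rz":-0.077},
    {"rz":-0.077},
    {"rz":-0.077},
    {"rz":-0.077},
    {"rz":-0.077},
    {"rz":-0.077},
    {"rz":-0.077},
    {"tz":0.1167},
    {},
    {}
  ]
}}

```text
time_s: 4.87
eef_pos: [0.5025, -0.2558, 0.0763]
tcp_rot: [[-0.702, -0.711, -0.036], [-0.712, 0.702, 0.008], [0.02, 0.032, -0.999]]
force: [-0.2, 0.7, 0.8]
gripper_width: -0.002
finger_force: 0.0
```

Run:
```python
from h import *
s=env.state();p=s['eef_pos'];R=np.array(s['tcp_rot']);print(s['joints'][6])
n=np.array([.419,.908,0]);t=np.array([.544,-.184,.091])-.021*n
print('face centre in tool axes',R.T@(t-p), 'n', R.T@n)
```

```text
2.6705974901450245
face centre in tool axes [-0.06023702  0.01422291 -0.01541846] n [-0.94043338  0.3399241  -0.00785261]
```

Converted, -0.035 m is -0.1167, 0.01 m is 0.0333, 0.124 rad is 0.0789.

Request:
{"op": "tcp_steps", "data": {
  "ticks": [
    {"tx":0.0333, "tz":-0.1167},
    {"rz":0.0789},
    {"rz":0.0789},
    {"rz":0.0789},
    {"rz":0.0789},
    {"rz":0.0789},
    {"rz":0.0789},
    {"rz":0.0789},
    {"rz":0.0789},
    {"rz":0.0789},
    {"rz":0.0789},
    {"rz":0.0789},
    {"rz":0.0789},
    {"rz":0.0789},
    {"rz":0.0789},
    {"rz":0.0789},
    {"rz":0.0789},
    {"rz":0.0789},
    {"rz":0.0789}
  ]
}}

```text
time_s: 6.45
eef_pos: [0.4995, -0.262, 0.1141]
tcp_rot: [[-0.128, 0.991, -0.032], [0.992, 0.128, 0.005], [0.009, -0.031, -0.999]]
force: [-0.3, 0.4, 0.1]
gripper_width: 0.001
finger_force: 0.0
```

Request:
{"op": "tcp_steps", "data": {
  "ticks": [
    {"rz":0.0789},
    {"rz":0.0789},
    {"rz":0.0789},
    {"rz":0.0789},
    {"rz":0.0446},
    {},
    {}
  ]
}}

```text
time_s: 7.03
eef_pos: [0.4992, -0.2617, 0.1132]
tcp_rot: [[0.416, 0.909, -0.032], [0.909, -0.416, 0.006], [-0.008, -0.032, -0.999]]
force: [-0.6, 0.0, 0.0]
gripper_width: 0.003
finger_force: 0.0
```

Create st.py:
```python
from h import *
s=env.state();p=s['eef_pos'];R=np.array(s['tcp_rot']);print(s['joints'][6])
n=np.array([.419,.908,0]);t=np.array([.544,-.184,.091])-.021*n
print('face centre in tool axes',R.T@(t-p), 'n', R.T@n)
```

```bash
python3 st.py
```

```text
-0.017906339885186112
face centre in tool axes [0.06850735 0.00904087 0.02141341] n [ 0.99997579  0.00301744 -0.0080192 ]
```

Converted, 0.021 m is 0.07, 0.009 m is 0.03.

Request:
{"op": "tcp_steps", "data": {
  "ticks": [
    {"ty":0.03, "tz":0.07},
    {"tx":0.05},
    {"tx":0.05},
    {"tx":0.0333},
    {"tx":0.02},
    {},
    {}
  ]
}}

```text
time_s: 7.62
eef_pos: [0.5246, -0.2239, 0.0897]
tcp_rot: [[0.418, 0.908, -0.035], [0.908, -0.418, 0.008], [-0.008, -0.035, -0.999]]
force: [0.3, -0.9, 0.8]
gripper_width: 0.005
finger_force: 0.0
```

```bash
python3 st.py
```

Run:
```python
from h import *
a=vision.capture('scene');b=vision.capture('side')
cv2.imwrite('pics/both2.png',np.hstack([a[150:450,:400],b[150:450,240:640]])[:,:,::-1])
```

```text
-0.10548582137644086
face centre in tool axes [ 0.02335151  0.00091814 -0.00153964] n [ 9.99982705e-01  7.93862744e-04 -7.67848078e-03]
```

View pics/both2.png

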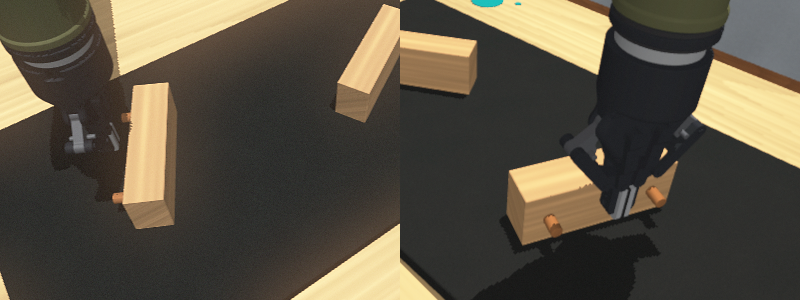

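The fingers sit between the dowels just behind the upper face (right crop 620,200), and the linkage clears both dowels. Now I'll push forward with a slight rise.

Converted, 0.006 m is 0.02, -0.003 m is -0.01.

Request:
{"op": "tcp_steps", "data": {
  "ticks": [
    {"tx":0.02, "tz":-0.01},
    {"tx":0.02},
    {"tx":0.0167, "tz":-0.01},
    {"tx":0.0167, "tz":-0.01},
    {"tx":0.0167, "tz":-0.01},
    {"tx":0.0167, "tz":-0.01},
    {}
  ]
}}

```text
time_s: 8.3
eef_pos: [0.5394, -0.193, 0.1046]
tcp_rot: [[0.417, 0.908, -0.034], [0.909, -0.417, 0.009], [-0.006, -0.035, -0.999]]
force: [-0.7, -0.8, -0.1]
gripper_width: 0.001
finger_force: 0.3
```

```bash
python3 st.py
```

Run:
```python
from h import *
a=vision.capture('scene');b=vision.capture('side')
cv2.imwrite('pics/both3.png',np.hstack([a[150:450,:400],b[150:450,240:640]])[:,:,::-1])
```

```text
-0.16367761000006778
face centre in tool axes [-0.0108848   0.00083756  0.0136917 ] n [ 0.99999355  0.00175758 -0.00589971]
```

View pics/both3.png

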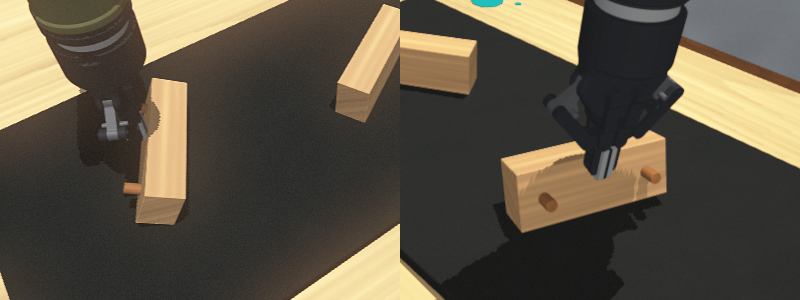

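The rail is tipping cleanly about its far edge, at roughly 20°, with the finger still on the face. I'll continue the push.

Converted, 0.006 m is 0.02, 0.005 m is 0.0167.

Request:
{"op": "tcp_steps", "data": {
  "ticks": [
    {"tx":0.02, "tz":-0.0067},
    {"tx":0.02, "tz":-0.0067},
    {"tx":0.02, "tz":-0.0067},
    {"tx":0.02, "tz":-0.0033},
    {"tx":0.0167, "tz":-0.0033},
    {},
    {},
    {},
    {},
    {}
  ]
}}

```text
time_s: 9.23
eef_pos: [0.5504, -0.1689, 0.1115]
tcp_rot: [[0.42, 0.907, -0.036], [0.908, -0.42, 0.008], [-0.007, -0.036, -0.999]]
force: [0.1, 0.1, -1.0]
gripper_width: 0.007
finger_force: 0.0
```

Run:
```python
from h import *
a=vision.capture('scene');b=vision.capture('side')
cv2.imwrite('pics/both4.png',np.hstack([a[150:450,:400],b[150:450,240:640]])[:,:,::-1])
```

```text
(no output)
```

View pics/both4.png

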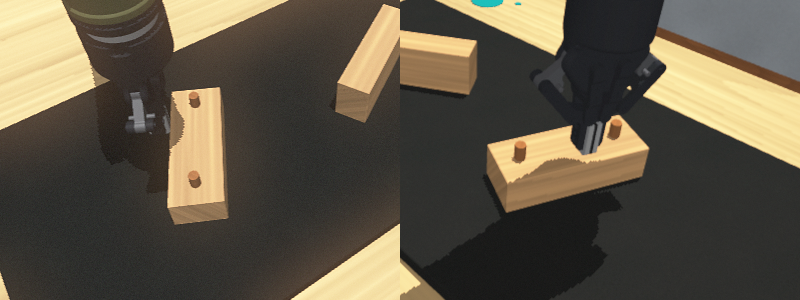

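The rail now lies flat with both dowels up (left crop 194,98 and 194,178), and the plain rail still stands. I'll back away upward and check the heights.

Converted, -0.035 m is -0.1167, -0.03 m is -0.1.

Request:
{"op": "tcp_steps", "data": {
  "ticks": [
    {"tx":-0.0333, "tz":-0.0667},
    {"tx":-0.05, "tz":-0.1167},
    {"tx":-0.0667, "tz":-0.1167},
    {"tx":-0.0667, "tz":-0.1167},
    {"tx":-0.0667, "tz":-0.1},
    {"tx":-0.0667},
    {},
    {},
    {}
  ]
}}

```text
time_s: 10.08
eef_pos: [0.512, -0.2642, 0.2663]
tcp_rot: [[0.419, 0.907, -0.037], [0.908, -0.419, 0.01], [-0.006, -0.037, -0.999]]
force: [-1.1, 1.8, -0.5]
gripper_width: 0.002
finger_force: 0.0
```

Run:
```python
from h import *
a=vision.capture('scene');b=vision.capture('side')
cv2.imwrite('pics/both5.png',np.hstack([a[150:450,:400],b[150:450,240:640]])[:,:,::-1])
```

```text
(no output)
```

View pics/both5.png

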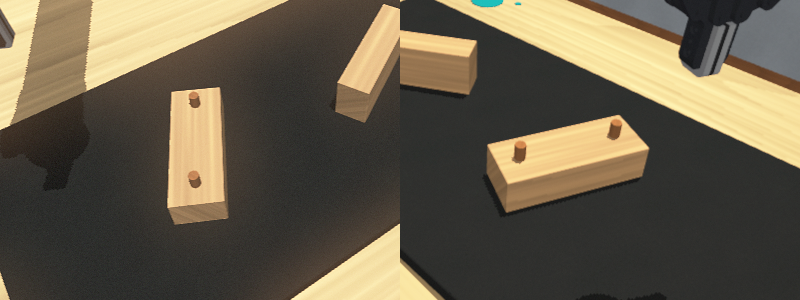

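The rail lies flat with its dowel tips at left crop (194,95) and (194,175), the arm is clear and the plain rail is unmoved. I'll check the height and hand in.

Run:
```python
from h import *
X=tri([(171,242),(220,238),(227,352),(168,358)],[(346,332),(327,295),(460,265),(488,298)]);print(X.round(4),X.mean(0).round(4))
s=env.state();print(s['time_s'],s['force'])
if abs(X[:,2].mean()-.06)<.008: print(hand_in())
```

```text
[[ 0.4824 -0.1306  0.0585]
 [ 0.5086 -0.0773  0.0564]
 [ 0.654  -0.1453  0.056 ]
 [ 0.6262 -0.1992  0.0569]] [ 0.5678 -0.1381  0.0569]
10.1833 [ 0.02498243  0.35028599 -0.74745079]
the job is handed in; nothing more can be done
None
```

The dowelled rail was rolled over its bottom edge and lies flat on the board with both dowels up (top face measured at about 57 mm, 60 mm expected), the plain rail still stands where it was, and the job was handed in at about 10.2 s of the 32 s allowed, though the hand-in returned no verdict.

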